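# Sieve the garlic cloves from the bulbs

### The job

Shake the sieve over its box until all six loose garlic cloves have dropped through into the box, keeping both whole bulbs in the sieve. Then tip the two bulbs over the sieve's lip into the bowl, and set the empty sieve back squarely on top of its box, the same way round or turned end for end; leave the bowl upright and do not disturb the other things around.

Things in the scene. Friction and masses are not known exactly. Their poses are not given: they have to be found in the camera images.
- catch_box: Fixed open-topped wooden box that collects what falls through the sieve: 168 mm (its x) by 132 mm (its y), 65 mm high, walls and floor 6 mm. Origin at the centre of its underside on the worktop, z up. The sieve starts resting loose on its flat rim.
- sieve: Loose wooden hand sieve (0.24 kg), 190 mm long (its x), 152 mm wide (its y). Origin at the centre of its flat underside, z up; starts flat on the rim of catch_box (underside 65 mm up), same way round as the box. Walls rise 47 mm at the back (+x) and both sides; the front (-x) has only a lip flaring up at 22 degrees, 140 mm wide, its edge 99 mm in front of the origin and 13 mm up, over which bulbs roll when it is tipped down about 45 degrees.
- sieve_floor (a point): Centre of the sieve's floor, 5 mm above its underside. Flat slats 5 mm thick run along y; three open slots between them, each 25 mm wide and 128 mm long, lie at x = -51, 0 and +51 mm; slats between are 26 mm wide. Bulbs are too big for the slots, sit in their mouths and roll on only at a slope of 25 to 40 degrees; cloves by the lip can go over it if it is dipped 20 degrees.
- sieve_handle (a point): Middle of the sieve's arched handle, a straight flat-sided wooden bar along the sieve's y, 12 mm thick (along the sieve's x), 26 mm tall, 152 mm long; its middle is 92 mm above the sieve's underside, over the centre of the floor. Free below down to the bulbs (about 30 mm). Axes as the sieve's.
- bowl: Loose white ceramic bowl (0.45 kg), 150 mm across, 67 mm high, open and empty; origin at the centre of its underside. The room's back wall rises behind it at about x = 0.78, a rack of plates stands on its right (y under 0.1), and an oven with a tall bread basket on top on its left (y over 0.45, x over 0.52). Bulbs that roll off the lip fly on some 30 to 80 mm.
- bowl_rim (a point): Centre of the bowl's mouth, 67 mm above its underside; the mouth is about 140 mm across inside.
- bulb_1_mid (a point): Middle of a whole garlic bulb, about 56 mm across and 56 mm tall with its stem, 34 g; starts in the sieve. The point is 26 mm above its root end.
- bulb_2_mid (a point): Middle of a whole garlic bulb, about 56 mm across and 56 mm tall with its stem, 34 g; starts in the sieve. The point is 26 mm above its root end.
- clove_1_mid (a point): Middle of a loose garlic clove, pointed, 23 mm long and 18 mm thick with a slightly flattened belly, 12 g; starts lying on a slat of the sieve.
- clove_2_mid (a point): Middle of a loose garlic clove, pointed, 23 mm long and 18 mm thick with a slightly flattened belly, 12 g; starts lying on a slat of the sieve.
- clove_3_mid (a point): Middle of a loose garlic clove, pointed, 23 mm long and 18 mm thick with a slightly flattened belly, 12 g; starts lying on a slat of the sieve.
- clove_4_mid (a point): Middle of a loose garlic clove, pointed, 23 mm long and 18 mm thick with a slightly flattened belly, 12 g; starts lying on a slat of the sieve.
- clove_5_mid (a point): Middle of a loose garlic clove, pointed, 23 mm long and 18 mm thick with a slightly flattened belly, 12 g; starts lying on a slat of the sieve.
- clove_6_mid (a point): Middle of a loose garlic clove, pointed, 23 mm long and 18 mm thick with a slightly flattened belly, 12 g; starts lying on a slat of the sieve.
- pepper_mill: Bystander, brown wooden pepper mill, 58 x 58 x 170 mm; origin at the centre of its underside.
- tin: Bystander, food tin, 75 x 75 x 58 mm; origin at the centre of its underside.
- lemon: Bystander, lemon, 71 x 53 x 51 mm; origin at the centre of its underside.
- jar: Bystander, glass jar with a screw lid, 58 x 62 x 86 mm; origin at the centre of its underside.
Things that resemble listed ones, but are neither listed nor needed, are in the scene too. Leave any blue or purple look-alike of the part that bears bulb_2_mid alone.

How it is judged:
By the outcome, as a careful person would: the job done as asked, in the order asked, and still so for the second after the job is handed in, with the robot touching nothing.
It also fails if it takes over 51 s, if anything falls off the work surface, if the arm or the gripper's body presses on something with over 40 N, if the wrist force passes 120 N, or if a joint passes its speed limit or range.

### The arm

A 7-joint arm with a two-finger parallel gripper is mounted at the origin on a cart in front of the work surface, level with it; the furniture and walls round the work are solid. World frame = base frame: x ahead of the robot, y to its left, z up, the work surface at z = 0. Lengths are in m, angles in rad, forces in N, time in s.
With the tool pointing down it reaches from about 0.425 to 0.95 m from the base axis. Payload 4.7 kg.
Tool frame: the origin (TCP) lies midway between the tips of the shut fingers; the grasp point (between the pads) lies 19 mm behind it; z points along the fingers, y is the line along which they close (so a half turn about z gives the same grasp; the last joint's range is limited). The gripper opens to 87 mm and grips with 3 to 60 N. Pads are 19 mm wide; open, the fingers measure 117 mm over their backs; the gripper's body (75 mm by 190 mm) begins 51 mm behind the grasp point.
Start: joints at [-0.029, 0.469, -0.049, 1.532, 0.024, 1.141, -0.082], TCP at [0.675, 0, 0.223] pointing down, gripper open.
Joint ranges: [-2.59, 2.59], [-0.33, 1.99], [-1.39, 1.29], [0.1, 2.45], [-1.04, 4.18], [0.21, 1.99], [-2.66, 2.66]. Speed limits (rad/s): [2.57, 2.57, 3.14, 3.14, 3.14, 3.14, 3.14].

### API

Orientations are given as a rotation vector (axis times angle).
In Python, from rig import sensors, cams, finish_job gives the robot as it stands.
- The arm moves only by the tool move_arm, never from a script. Its argument "deltas" is a list of rows, each an object of numbers: "dx", "dy", "dz": the shift along the tool's x, y, z in m; "wx", "wy", "wz": the turn, a rotation vector about the tool's x, y, z in degrees. A call has 1 to 12 rows; each row shifts and turns the commanded pose from where the row before left it, along the tool's axes as they then stand; what a row does not reach is not made up. A row lasts 1/12 s, in which the tool goes at most 41.7 mm and 7.16 degrees, less where a joint would pass 70% of its speed; a pose out of reach is approached as far as the arm can. A call is refused whole if a number of a shift passes 0.0417 or a number of a turn 7.16, either way. A call with a gripper value outside its range is refused whole. "gripper" is the gripper's target within -1 to 1 (fully open at 1, half-way at 0, shut at -1), set as the call begins (left out, the last holds). The fingers move at their own pace and stop on an object; the grip force is fixed at half the most. Time passes only in rows, so rows that do not move let the fingers close. It gives the time, the measured TCP pose, the force, the opening and the grip force at its end, in the units of the state.
- sensors.sense(): the state, without advancing time (a new reading comes with each control period).
- cams.read_camera(name): name is "scene" or "side" or "wrist"; returns (picture, depth): 400x640x3 uint8, red, green, blue; 400x640 float32, m along the optical axis (not along the pixel's ray), 0 where there is no reading.
- cams.calibration(name): a dict with "K" (3x3 intrinsics, pixels), "k1" (the pictures are not rectified: a ray, as slopes to the right and down, at radius r is drawn at 1 + k1 r^2 times it, then the intrinsics apply), "R" (3x3) and "t" (3): a world point X has camera coordinates R X + t. Camera axes: x right, y down, z forward; pixel columns grow to the right and rows downward; lengths in m; the calibration is good to about 2 mm. A picture is of the moment at which its call begins: read the wrist's pose just before it. calibration takes no time and is no camera call; for the wrist camera it gives the pose at the moment of the call.
- finish_job(): hands the job in; it is judged then, once.
The state is a dict: "time_s": time; "q": joint angles; "dq": joint speeds; "tau": joint torques, N m; "tcp_pos": TCP position; "orientation": TCP orientation; "contact_force": force on the tool from outside, world axes, zero at the start; "wrist_torque": the same for the moment, N m; "gripper_width": opening from 0.0 (shut) to 1.0 (fully open); "grip_force": force on a finger pad.
Only numpy, scipy, OpenCV 4.12 (cv2) and the standard library are available. Lean on these libraries where they do the work, as an engineer would, in place of code of your own. Each camera call takes 0.05 s, during which the arm holds its last target. There are 200 camera calls.

## Working session

There is one attempt and no reset: what is moved stays moved. The work goes in short steps, Python scripts to look and compute and a tool call to move; the robot and the scene stay as the last step left them, time stands still between calls to the robot, and variables do not carry over. Pictures are saved under pics/ and viewed, at most 10 in all, crops included, and the job is handed in when it is done.

Besides the shell and the picture viewer there is one more tool, called after ">>>" as a command line: name --argument value ..., lists and objects as JSON in quotes. move_arm: Moves the arm, as the interface text tells. Its arguments: {"type":"object","properties":{"deltas":{"type":"array","items":{"type":"object","properties":{"dx":{"type":"number"},"dy":{"type":"number"},"dz":{"type":"number"},"wx":{"type":"number"},"wy":{"type":"number"},"wz":{"type":"number"}}}},"gripper":{"type":"number"}},"required":["deltas"]}

```bash
mkdir -p pics
cat > h.py <<'E'
import numpy as np, cv2
from rig import sensors, cams, finish_job
from scipy.spatial.transform import Rotation as Rn
def grab(n):
    c=cams.calibration(n); p,d=cams.read_camera(n); return p,d,c
def cloud(d,c):
    K=np.array(c["K"]);k=c["k1"];v,u=np.mgrid[:d.shape[0],:d.shape[1]]
    pts=np.stack([u,v],-1).reshape(-1,1,2).astype(float)
    s=cv2.undistortPoints(pts,K,np.array([k,0,0,0.])).reshape(-1,2)
    z=d.reshape(-1); X=np.c_[s*z[:,None],z]
    W=(X-np.array(c["t"]))@np.array(c["R"]); W[z<=0]=np.nan
    return W.reshape(d.shape+(3,))
def proj(X,c):
    Y=np.atleast_2d(X)@np.array(c["R"]).T+np.array(c["t"]); s=Y[:,:2]/Y[:,2:]
    s=s*(1+c["k1"]*(s**2).sum(1,keepdims=True)); K=np.array(c["K"]); return s@K[:2,:2].T+K[:2,2]
def save(n,p): cv2.imwrite("pics/"+n,p[...,::-1])
E
python3 - <<'E'
from h import *
ims=[]
for n in("scene","side","wrist"):
    p,d,c=grab(n); np.savez(f"{n}0.npz",p=p,d=d,**{k:c[k] for k in("K","k1","R","t")}); ims.append(p)
    print(n,np.round(-np.array(c["R"]).T@np.array(c["t"]),3),c["k1"],c["K"][0][0])
save("scene0.png",ims[0]);save("sw0.png",cv2.resize(np.vstack(ims[1:]),(480,600)))
print(sensors.sense())
E
```

```text
scene [-0.466 -0.425  1.187] -0.009898521485532497 398.5373385996289
side [-0.193  1.287  1.098] -0.1165919248339698 440.42559697758077
wrist [0.674 0.073 0.385] -0.024175039858868184 287.1641643367088
{'time_s': 0.15, 'q': array([-0.02889514,  0.46931754, -0.04858353,  1.53337742,  0.02409455,
        1.14095342, -0.08235338]), 'dq': array([ 0.00071597, -0.00217315,  0.00082117, -0.00526959, -0.00086494,
       -0.00145097, -0.00085182]), 'tau': array([ 7.46239912e-04, -5.08426881e+01, -8.08802387e-02, -2.36421436e+01,
       -6.13636756e-02,  3.56170710e-02,  1.36465555e-04]), 'tcp_pos': array([6.74575213e-01, 1.12433874e-05, 2.21716901e-01]), 'orientation': array([-2.22077830e+00, -2.22067613e+00,  1.67922715e-03]), 'contact_force': array([-0.58456995, -0.37692249,  0.19813687]), 'wrist_torque': array([ 0.01158815, -0.02379358,  0.03121069]), 'grip_force': 0.0, 'gripper_width': 0.9975609696209058}
```

View pics/scene0.png

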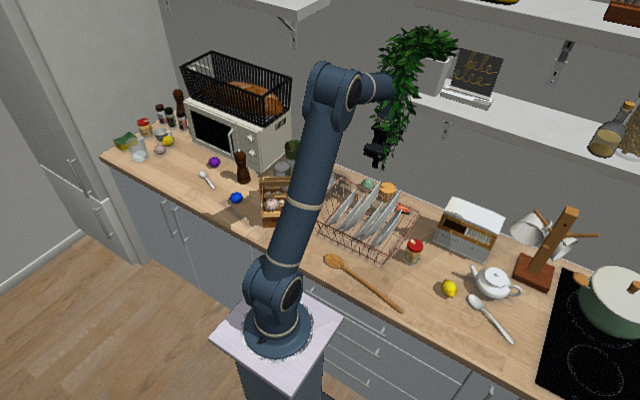

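View pics/sw0.png

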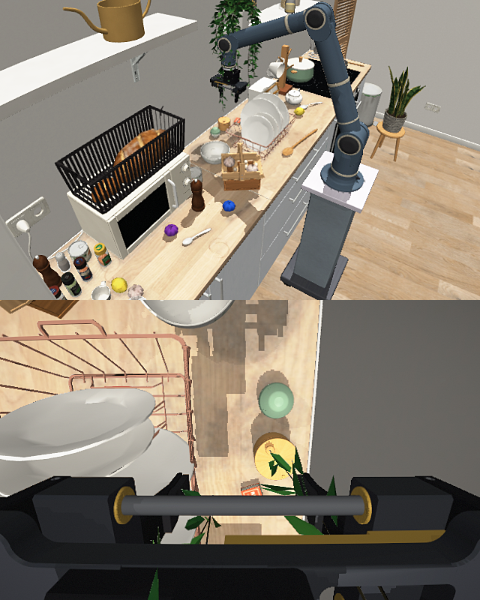

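The scene view shows the sieve on its box at about (272,200), with the arm hiding the bowl. In the side view (full-resolution pixels) the sieve is at about (322,222), the bowl at (284,203), the pepper mill at (262,260), and blue and purple look-alike bulbs at (305,275) and (228,306). Next is a close crop plus measurements.

Run:
```python
from h import *
z=np.load("side0.npz"); c={k:z[k] for k in("K","k1","R","t")}; c["k1"]=float(c["k1"])
W=cloud(z["d"],c)
cr=z["p"][160:310,220:400]; a=cv2.resize(cr,None,fx=4,fy=4,interpolation=cv2.INTER_CUBIC)
save("side_crop.png",a)
# top-down ortho map x 0.3..0.8, y 0..0.6, 2mm
np.save("Ws.npy",W)
P=z["p"].reshape(-1,3);Q=W.reshape(-1,3);ok=np.isfinite(Q[:,0])&(Q[:,2]<.25)&(Q[:,2]>-.02)
P,Q=P[ok],Q[ok];o=np.argsort(Q[:,2]);P,Q=P[o],Q[o]
s=1100;m=np.zeros((550,660,3),np.uint8)
i=((.80-Q[:,0])*s).astype(int);j=((.6-Q[:,1])*s).astype(int)
k=(i>=1)&(i<549)&(j>=1)&(j<659)
for di in(-1,0,1):
  for dj in(-1,0,1): m[i[k]+di,j[k]+dj]=P[k]
save("ortho.png",m)
for h0,h1 in((.1,.125),(.13,.18)):
  b=(Q[:,2]>h0)&(Q[:,2]<h1)&(Q[:,0]>.35)&(Q[:,0]<.65)&(Q[:,1]>.08)&(Q[:,1]<.35)
  print(h0,b.sum(),Q[b].min(0),Q[b].max(0),Q[b].mean(0))
```

```text
0.1 473 [0.3502709  0.08082684 0.10021496] [0.61138795 0.34993015 0.12485773] [0.4502174  0.23745999 0.11053959]
0.13 168 [0.35692197 0.1455074  0.13030583] [0.51127605 0.34999456 0.1734945 ] [0.41914027 0.27720229 0.16007968]
```

View pics/side_crop.png

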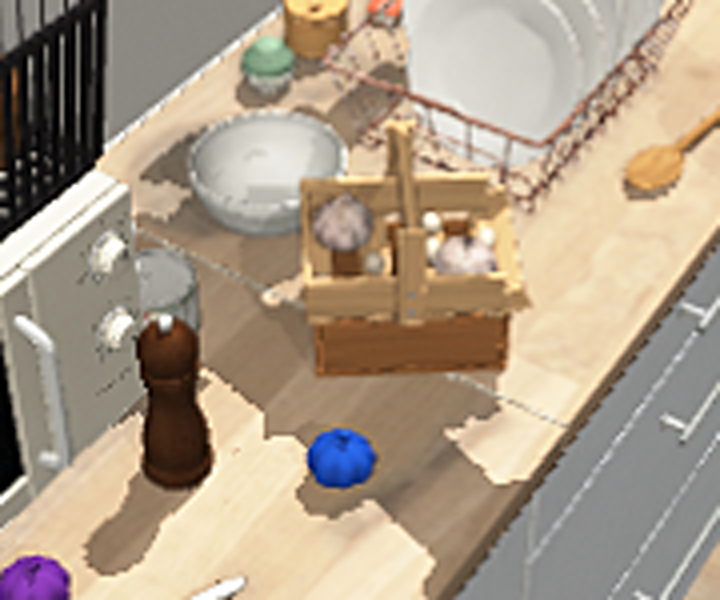

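View pics/ortho.png

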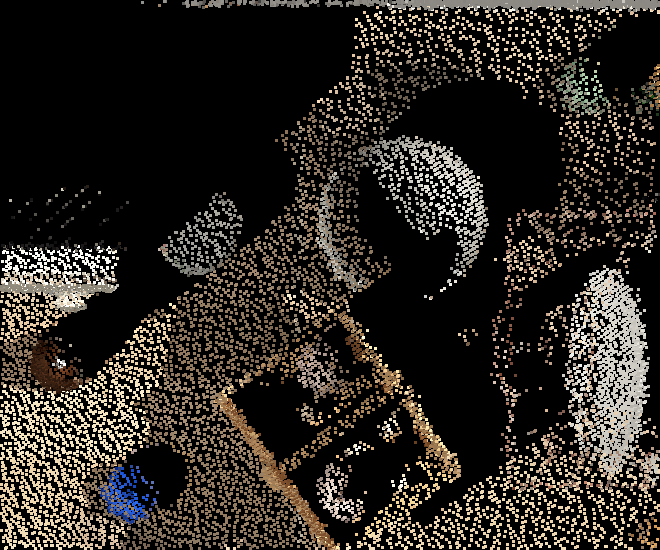

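Run:
```python
from h import *
W=np.load("Ws.npy").reshape(-1,3);W=W[np.isfinite(W[:,0])]
def loc(c,a): 
    R=np.array([[np.cos(a),np.sin(a)],[-np.sin(a),np.cos(a)]]); return (W[:,:2]-c)@R.T
# fit: side wall tops z .104-.118 ; handle top z~.165-.175
sel=(np.abs(W[:,0]-.41)<.14)&(np.abs(W[:,1]-.295)<.14)
W=W[sel]
h=W[W[:,2]>.155]; print("handle top",len(h),h.mean(0),h[:,2].max())
v=np.linalg.svd(h[:,:2]-h[:,:2].mean(0))[2][0]; print("dir",np.degrees(np.arctan2(v[1],v[0])))
t=W[(W[:,2]>.106)&(W[:,2]<.117)]
best=None
from scipy.optimize import minimize
def cost(p):
    a=p[2];R=np.array([[np.cos(a),np.sin(a)],[-np.sin(a),np.cos(a)]]);l=(t[:,:2]-p[:2])@R.T
    e=np.abs(np.abs(l[:,1])-.073); return np.minimum(e,.01).sum()
r=min((minimize(cost,[.41,.295,np.radians(a)],method="Nelder-Mead") for a in range(25,60,4)),key=lambda r:r.fun)
print(r.x[:2],np.degrees(r.x[2]),r.fun/len(t))
l=loc(r.x[:2],r.x[2])
# max height grid
g=np.full((26,18),-1)
for (a,b),z in zip(l,W[:,2]):
    i=int((a+.13)//.01);j=int((b+.09)//.01)
    if 0<=i<26 and 0<=j<18:g[i,j]=max(g[i,j],int(z*1000))
for i in range(26):print("%4d"%(-125+10*i)," ".join("%3d"%q if q>=0 else "  ." for q in g[i]))
```

```text
handle top 145 [0.40528156 0.29959562 0.16696357] 0.1735595643061897
dir 126.2267177815385
[0.43836687 0.31146058] 34.91139080588655 0.007160845649225662
-125   .  80 101  76  79  76  79  79  75  76  76  77  76  74   0  99  83   1
-115   .  98 111  72  73  75  84  81  78  71  70   . 100   .   . 113 107   1
-105   .   . 110 113  73  72  85  87   .   .   . 108 107 107  59 110 116   .
 -95   .   . 114  85  69  72   .   .   .   . 105 113 112 112   . 112 108   1
 -85   .   . 113  67  56   .   .   .   .   .   . 115 125 121 103 114 112   1
 -75   .   . 112 115   .  69   .   .   .   . 111 115 115 111 103 111 111   .
 -65   . 109 112 113  84  86  80  83  84   .  99 105 112 103   . 112 114   0
 -55   . 108 112  71  83  85   .  85  87  84  71 103 103   .   . 113 113   2
 -45   . 151 169 105   .   .   .   .   .   .   .   . 167 171   .  51 168 160
 -35   . 166 171 170 173 172 170 171 170 170 173 170 172 172 170 169 173 161
 -25   . 167 169 166 169 168  63 169 171 171 165   .   .   . 170 161 172 148
 -15   .   . 110 110  72  72  71  74  70  82  84   .   .   .   . 111 114   2
  -5   .   . 111 106  
[... 355 characters left out ...]
113   0
  45   .   . 113 112  71  97 102  99  70 113 111 113 112 111   0 116 115   0
  55  46 107 109 113 112 114 114 111 113 114 112 113 113 112 112 111 107   3
  65  69   5   4   3   3   4   5   0   4   0   .   6   1   0   0   .   .   1
  75  64  68   6   2   0   1   0   0   2   0   1   1   1   0   0   3   1   0
  85   .   1   2   0   0   0   0   0   2   0   0   1   0   .   0   0   4   1
  95   .   .   1   2   0   3   1   1   0   2   3   .   0   3   0   0   .   3
 105   .   .   .   .   .   0   1   1   .   4   0   1   0   .   0   3   0   .
 115   .   .   .   .   .   .   0   .   2   2   0   1   0   0   0   0   .   .
 125   .   .   .   .   .   .   .   .   0   2   0   1   2   .   .   0   .   .
```

The crop confirms one candidate for each thing. The sieve, with its two whitish bulbs inside, is on the wooden box. The blue bulb at crop (342,458) and the purple one at (35,585) are look-alikes on the table, to be left alone. The sieve's back wall (+x) faces away from the robot at yaw ≈35° and its lip faces the robot.

Run:
```python
from h import *
W=np.load("Ws.npy").reshape(-1,3);W=W[np.isfinite(W[:,0])]
def box(x0,x1,y0,y1,z0=0.01,z1=.5): return W[(W[:,0]>x0)&(W[:,0]<x1)&(W[:,1]>y0)&(W[:,1]<y1)&(W[:,2]>z0)&(W[:,2]<z1)]
h=box(.3,.5,.2,.4,.163,.18)
for a in (34.5,35.5,36.5):
    e=np.array([np.cos(np.radians(a)),np.sin(np.radians(a))]);f=np.array([-e[1],e[0]])
    s=h[:,:2]@e;t=h[:,:2]@f
    print(a,np.percentile(s,[3,50,97]),np.percentile(t,[1,99]),s.std(), (np.percentile(s,[3,97]).mean()*e+np.percentile(t,[1,99]).mean()*f))
b=box(.5,.72,.13,.33,.062,.072); r=np.linalg.lstsq(np.c_[2*b[:,:2],np.ones(len(b))],(b[:,:2]**2).sum(1),rcond=None)[0]
print("bowl",r[:2],np.sqrt(r[2]+r[0]**2+r[1]**2),len(b))
print("glass",box(.54,.63,.37,.45)[:,2].max(),box(.54,.63,.37,.45).min(0),box(.54,.63,.37,.45).max(0))
print("rack",np.percentile(box(.3,.72,-.15,.13)[:,2],[90,99,100]))
```

```text
34.5 [0.49518765 0.50350987 0.51201491] [-0.06475152  0.08750721] 0.0049120132610433005 [0.40858652 0.29461969]
35.5 [0.49408294 0.50360144 0.51276741] [-0.07349191  0.07880264] 0.004715906419024436 [0.40830427 0.29450226]
36.5 [0.49479489 0.50359808 0.51367701] [-0.08220991  0.07009885] 0.004668931190515824 [0.40893549 0.29506325]
bowl [0.59224391 0.23719362] 0.07633008626820106 99
glass 0.06100581701812691 [0.54913387 0.38040983 0.01232932] [0.62377316 0.44894327 0.06100582]
rack [0.41994774 0.49143172 0.49993681]
```

>>> move_arm --deltas '[{"dz":-0.04},{"dz":-0.04},{"dz":-0.04,"dx":0.03,"dy":-0.02},{"dx":0.036,"dy":-0.02,"wz":-5},{"dx":0.036,"wz":-5},{"dx":0.036,"wz":-5}]' --gripper 1

```text
invalid input
```

>>> move_arm --deltas '[{"dx":0,"dy":0,"dz":-0.04,"wx":0,"wy":0,"wz":0},{"dx":0,"dy":0,"dz":-0.04,"wx":0,"wy":0,"wz":0},{"dx":0.03,"dy":-0.02,"dz":-0.04,"wx":0,"wy":0,"wz":0},{"dx":0.036,"dy":-0.02,"dz":0,"wx":0,"wy":0,"wz":0},{"dx":0.036,"dy":-0.03,"dz":0,"wx":0,"wy":0,"wz":0},{"dx":0.036,"dy":-0.03,"dz":0,"wx":0,"wy":0,"wz":0},{"dx":0.036,"dy":-0.03,"dz":0,"wx":0,"wy":0,"wz":0},{"dx":0.036,"dy":-0.03,"dz":0,"wx":0,"wy":0,"wz":0}]' --gripper 1.0

```text
time_s: 0.82
tcp_pos: [0.5311, 0.1885, 0.3333]
orientation: [-2.222, -2.221, 0.0]
contact_force: [-0.1, 0.3, -0.6]
gripper_width: 1.003
grip_force: 0.0
```

>>> move_arm --deltas '[{"dx":0.021,"dy":-0.0265,"dz":0.02,"wx":0,"wy":0,"wz":0},{"dx":0.021,"dy":-0.0265,"dz":0.02,"wx":0,"wy":0,"wz":0},{"dx":0.021,"dy":-0.0265,"dz":0.02,"wx":0,"wy":0,"wz":0},{"dx":0.021,"dy":-0.0265,"dz":0.02,"wx":0,"wy":0,"wz":0},{"dx":0,"dy":0,"dz":0,"wx":0,"wy":0,"wz":-7},{"dx":0,"dy":0,"dz":0,"wx":0,"wy":0,"wz":-7},{"dx":0,"dy":0,"dz":0,"wx":0,"wy":0,"wz":-7},{"dx":0,"dy":0,"dz":0,"wx":0,"wy":0,"wz":-7},{"dx":0,"dy":0,"dz":0,"wx":0,"wy":0,"wz":-7},{"dx":0,"dy":0,"dz":0,"wx":0,"wy":0,"wz":-1},{"dx":0,"dy":0,"dz":0,"wx":0,"wy":0,"wz":0}]'

```text
time_s: 1.73
tcp_pos: [0.4268, 0.2711, 0.2533]
orientation: [-1.429, -2.797, 0.0]
contact_force: [-0.1, -0.1, 0.2]
gripper_width: 1.001
grip_force: 0.0
```

```bash
cat >> h.py <<'E'
def pose():
    s=sensors.sense();R=Rn.from_rotvec(s["orientation"]).as_matrix();return s,np.array(s["tcp_pos"]),R
E
python3 - <<'E'
from h import *
s,t,R=pose();print(t,np.degrees(np.arctan2(R[1,1],R[0,1])),s["q"].round(2))
p,d,c=grab("wrist");np.savez("w1.npz",p=p,d=d);W=cloud(d,c);save("w1.png",p)
Q=W.reshape(-1,3);Q=Q[np.isfinite(Q[:,0])]
L=(Q-t)@R
h=Q[(Q[:,2]>.158)&(Q[:,2]<.178)&(np.hypot(Q[:,0]-.4085,Q[:,1]-.2946)<.1)]
print(len(h),h.mean(0));v=np.linalg.svd((h-h.mean(0))[:,:2])[2][0];print(np.degrees(np.arctan2(v[1],v[0])))
l=(h-t)@R;print(np.percentile(l,[2,50,98],axis=0))
E
```

```text
[0.42676044 0.27111028 0.25333944] 35.86601044630139 [-0.38  0.18 -0.31  1.87  0.06  1.1  -0.09]
2588 [0.40757215 0.29641832 0.1705148 ]
-53.66892254330949
[[-0.04652107 -0.00986627  0.08088028]
 [ 0.03509578 -0.00037766  0.08254645]
 [ 0.10041676  0.00847857  0.08713004]]
```

View pics/w1.png

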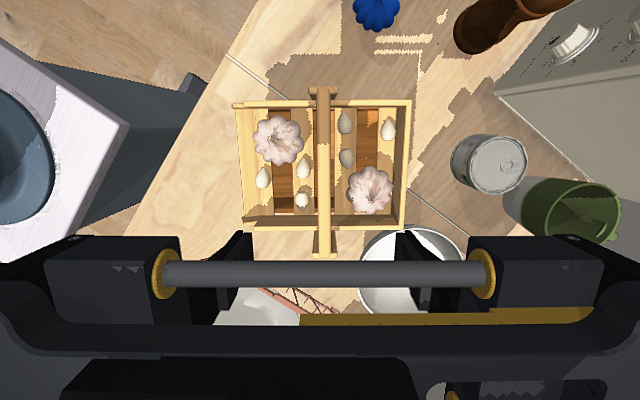

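The wrist view shows the bar at column 323 (rows 90–255), the lip at the left, bulbs at (278,140) and (370,190), and cloves at (387,128), (345,122), (347,158), (304,166), (302,199) and (263,177). The bar is aligned with the fingers, so I'm going down to grasp it.

>>> move_arm --deltas '[{"dx":0.015,"dy":0,"dz":0,"wx":0,"wy":0,"wz":0},{"dx":0.014,"dy":0,"dz":0.02,"wx":0,"wy":0,"wz":-0.4},{"dx":0,"dy":0,"dz":0.03,"wx":0,"wy":0,"wz":0},{"dx":0,"dy":0,"dz":0.03,"wx":0,"wy":0,"wz":0},{"dx":0,"dy":0,"dz":0.025,"wx":0,"wy":0,"wz":0},{"dx":0,"dy":0,"dz":0.01,"wx":0,"wy":0,"wz":0},{"dx":0,"dy":0,"dz":0,"wx":0,"wy":0,"wz":0}]'

```text
time_s: 2.37
tcp_pos: [0.4085, 0.2936, 0.1363]
orientation: [-1.417, -2.801, 0.007]
contact_force: [-0.3, -0.4, 0.1]
gripper_width: 1.0
grip_force: 0.0
```

>>> move_arm --deltas '[{"dx":0,"dy":0,"dz":0,"wx":0,"wy":0,"wz":0},{"dx":0,"dy":0,"dz":0,"wx":0,"wy":0,"wz":0},{"dx":0,"dy":0,"dz":0,"wx":0,"wy":0,"wz":0},{"dx":0,"dy":0,"dz":0,"wx":0,"wy":0,"wz":0},{"dx":0,"dy":0,"dz":0,"wx":0,"wy":0,"wz":0},{"dx":0,"dy":0,"dz":0,"wx":0,"wy":0,"wz":0},{"dx":0,"dy":0,"dz":0,"wx":0,"wy":0,"wz":0},{"dx":0,"dy":0,"dz":0,"wx":0,"wy":0,"wz":0}]' --gripper -1.0

```text
time_s: 3.03
tcp_pos: [0.4099, 0.2948, 0.1387]
orientation: [1.417, 2.804, 0.0]
contact_force: [0.4, 0.5, -0.1]
gripper_width: 0.48
grip_force: 0.0
```

>>> move_arm --deltas '[{"dx":0,"dy":0,"dz":0,"wx":0,"wy":0,"wz":0},{"dx":0,"dy":0,"dz":0,"wx":0,"wy":0,"wz":0},{"dx":0,"dy":0,"dz":0,"wx":0,"wy":0,"wz":0},{"dx":0,"dy":0,"dz":0,"wx":0,"wy":0,"wz":0},{"dx":0,"dy":0,"dz":0,"wx":0,"wy":0,"wz":0},{"dx":0,"dy":0,"dz":0,"wx":0,"wy":0,"wz":0},{"dx":0,"dy":0,"dz":0,"wx":0,"wy":0,"wz":0}]'

```text
time_s: 3.62
tcp_pos: [0.4098, 0.2947, 0.1385]
orientation: [1.416, 2.804, 0.0]
contact_force: [-0.5, 0.1, -0.5]
gripper_width: 0.136
grip_force: 30.0
```

Grasped: the opening is 11.8 mm and the grip force 30 N. I'm lifting about 35 mm and rocking toward the back (lip up), pivoting about the floor centre.

>>> move_arm --deltas '[{"dx":0,"dy":0,"dz":-0.018,"wx":0,"wy":0,"wz":0},{"dx":0,"dy":0,"dz":-0.018,"wx":0,"wy":0,"wz":0},{"dx":0,"dy":0.007,"dz":0,"wx":6,"wy":0,"wz":0},{"dx":0,"dy":0.007,"dz":0,"wx":6,"wy":0,"wz":0},{"dx":0,"dy":0.007,"dz":0,"wx":6,"wy":0,"wz":0},{"dx":0,"dy":0.008,"dz":0,"wx":0,"wy":0,"wz":0},{"dx":0,"dy":-0.008,"dz":0,"wx":0,"wy":0,"wz":0},{"dx":0,"dy":-0.007,"dz":0,"wx":-6,"wy":0,"wz":0},{"dx":0,"dy":-0.007,"dz":0,"wx":-6,"wy":0,"wz":0},{"dx":0,"dy":-0.007,"dz":0,"wx":-6,"wy":0,"wz":0},{"dx":0,"dy":0,"dz":0,"wx":0,"wy":0,"wz":0},{"dx":0,"dy":0,"dz":0,"wx":0,"wy":0,"wz":0}]'

```text
time_s: 4.62
tcp_pos: [0.4073, 0.2926, 0.1768]
orientation: [1.416, 2.804, -0.003]
contact_force: [1.3, 0.5, -2.6]
gripper_width: 0.136
grip_force: 30.0
```

```bash
cat > look.py <<'E'
from h import *
import sys
s,t,R=pose();print(t,R.round(3).tolist(),s["q"].round(2))
p,d,c=grab("wrist");p2,d2,c2=grab("side");np.savez(sys.argv[1]+".npz",p=p,d=d)
a=p[70:250,190:440]; a=cv2.resize(a,None,fx=1.6,fy=1.6,interpolation=cv2.INTER_CUBIC)
b=cv2.resize(p2[170:270,260:400],None,fx=2.86,fy=2.88,interpolation=cv2.INTER_CUBIC)
b=cv2.resize(b,(400,288)); save(sys.argv[1]+".png",np.hstack([a,b]))
E
python3 look.py k1
```

```text
[0.40734926 0.29256278 0.17679592] [[-0.594, 0.805, 0.0], [0.805, 0.594, -0.002], [-0.002, -0.001, -1.0]] [-0.43  0.26 -0.33  1.97  0.11  0.93 -0.18]
```

View pics/k1.png

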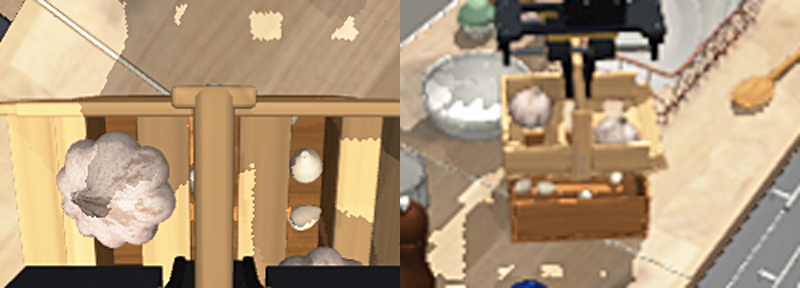

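Most cloves are already through: the side half shows four in the box at (522,186), (545,187), (585,195) and (617,178). The wrist half shows two at the back slot, (305,165) and (305,218). One more rock both ways, then I'll check heights by depth.

>>> move_arm --deltas '[{"dx":0,"dy":-0.007,"dz":0,"wx":-6,"wy":0,"wz":0},{"dx":0,"dy":-0.006,"dz":0,"wx":-5,"wy":0,"wz":0},{"dx":0,"dy":0.008,"dz":0,"wx":0,"wy":0,"wz":0},{"dx":0,"dy":-0.008,"dz":0,"wx":0,"wy":0,"wz":0},{"dx":0,"dy":0.007,"dz":0,"wx":6,"wy":0,"wz":0},{"dx":0,"dy":0.008,"dz":0,"wx":6,"wy":0,"wz":0},{"dx":0,"dy":0.007,"dz":0,"wx":6,"wy":0,"wz":0},{"dx":0,"dy":0.006,"dz":0,"wx":5,"wy":0,"wz":0},{"dx":0,"dy":-0.007,"dz":0,"wx":-6,"wy":0,"wz":0},{"dx":0,"dy":-0.007,"dz":0,"wx":-6,"wy":0,"wz":0},{"dx":0,"dy":0,"dz":0,"wx":0,"wy":0,"wz":0},{"dx":0,"dy":0,"dz":0,"wx":0,"wy":0,"wz":0}]'

```text
time_s: 5.72
tcp_pos: [0.4102, 0.2951, 0.1789]
orientation: [-1.416, -2.803, 0.003]
contact_force: [0.8, 0.9, -2.4]
gripper_width: 0.14
grip_force: 30.0
```

```bash
cat > blobs.py <<'E'
from h import *
s,t,R=pose();print(t,R.round(3).tolist())
C=np.array([.4098,.2947]);a=np.radians(36.2);r=np.array([[np.cos(a),np.sin(a)],[-np.sin(a),np.cos(a)]])
for n in("wrist","side"):
    p,d,c=grab(n);W=cloud(d,c);hsv=cv2.cvtColor(p,cv2.COLOR_RGB2HSV)
    l=(W[...,:2]-C)@r.T
    m=(hsv[...,1]<60)&(hsv[...,2]>110)&(np.abs(l[...,0])<.13)&(np.abs(l[...,1])<.1)&(W[...,2]>.0)&(W[...,2]<.2)
    k,lab,st,ce=cv2.connectedComponentsWithStats(m.astype(np.uint8))
    for i in range(1,k):
        if st[i,4]>=8:
            b=lab==i;print(n,ce[i].round(),st[i,4],"loc",np.nanmedian(l[b],0).round(3),"z",np.nanpercentile(W[b][:,2],[10,50,90]).round(3))
E
python3 blobs.py; python3 look.py k2
```

```text
[0.41020764 0.29513729 0.17888663] [[-0.594, 0.805, -0.002], [0.805, 0.594, -0.001], [0.0, -0.002, -1.0]]
wrist [217. 108.] 278 loc [-0.123  0.092] z [0.    0.001 0.002]
wrist [271. 114.] 116 loc [-0.06   0.083] z [0.    0.001 0.002]
wrist [239. 115.] 19 loc [-0.097  0.082] z [0.    0.001 0.002]
wrist [247. 119.] 18 loc [-0.088  0.077] z [0.001 0.001 0.002]
wrist [324. 122.] 14 loc [-0.001  0.074] z [0.145 0.146 0.146]
wrist [230. 129.] 32 loc [-0.109  0.067] z [0.    0.001 0.002]
wrist [261. 198.] 3427 loc [-0.044  0.024] z [0.139 0.148 0.154]
wrist [309. 185.] 39 loc [-0.017  0.006] z [0.018 0.023 0.024]
wrist [377. 204.] 187 loc [ 0.062 -0.017] z [0.018 0.022 0.024]
wrist [388. 231.] 309 loc [ 0.05  -0.007] z [0.129 0.135 0.14 ]
side [341. 195.] 9 loc [-0.079 -0.067] z [0.14  0.149 0.155]
side [305. 207.] 139 loc [ 0.055 -0.015] z [0.128 0.143 0.151]
side [334. 214.] 124 loc [-0.042  0.03 ] z [0.136 0.145 0.153]
side [289. 214.] 78 loc [ 0.111 -0.091] z [0.029 0.048 0.065]
side [335. 231.] 13 loc [-0.055 -0.024] z [0.011 0.017 0.023]
side [303. 234.] 16 loc [ 0.062 -0.015] z [0.015 0.019 0.022]
side [351. 254.] 39 loc [-0.1    0.083] z [0.    0.001 0.003]
[0.41206667 0.29654689 0.18021277] [[-0.593, 0.805, 0.001], [0.805, 0.593, 0.001], [0.0, 0.002, -1.0]] [-0.43  0.26 -0.33  1.96  0.11  0.93 -0.18]
```

View pics/k2.png

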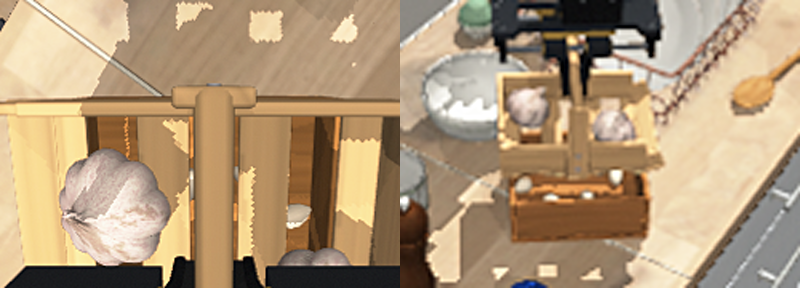

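Both bulbs are still in the sieve and the visible cloves lie in the box at z≈0.02. I'm raising the sieve straight up over the box to count all six.

>>> move_arm --deltas '[{"dx":0,"dy":0,"dz":-0.03,"wx":0,"wy":0,"wz":0},{"dx":0,"dy":0,"dz":-0.035,"wx":0,"wy":0,"wz":0},{"dx":0,"dy":0,"dz":-0.035,"wx":0,"wy":0,"wz":0},{"dx":0,"dy":0,"dz":-0.03,"wx":0,"wy":0,"wz":0},{"dx":0,"dy":0,"dz":0,"wx":0,"wy":0,"wz":0},{"dx":0,"dy":0,"dz":0,"wx":0,"wy":0,"wz":0}]'

```text
time_s: 6.42
tcp_pos: [0.4121, 0.2967, 0.3117]
orientation: [1.415, 2.802, 0.008]
contact_force: [-0.9, 0.1, -3.1]
gripper_width: 0.137
grip_force: 30.0
```

```bash
python3 blobs.py|grep -v "z \[0.00\? "
python3 - <<'E'
from h import *
p2,d2,c2=grab("side");p,d,c=grab("scene")
b=cv2.resize(p2[170:270,270:390],(720,600),interpolation=cv2.INTER_CUBIC); save("k3.png",b)
E
```

```text
[0.41209006 0.29670076 0.31172146] [[-0.593, 0.805, 0.004], [0.805, 0.593, 0.003], [0.0, 0.005, -1.0]]
wrist [244. 112.] 150 loc [-0.123  0.092] z [0.    0.001 0.002]
wrist [270. 108.] 8 loc [-0.081  0.097] z [0.    0.001 0.002]
wrist [260. 121.] 151 loc [-0.095  0.076] z [0.    0.001 0.002]
wrist [252. 115.] 27 loc [-0.111  0.087] z [0.    0.001 0.002]
wrist [285. 118.] 41 loc [-0.059  0.081] z [0.    0.001 0.002]
wrist [246. 145.] 8 loc [-0.122  0.04 ] z [0.    0.001 0.002]
wrist [255. 145.] 14 loc [-0.109  0.039] z [0.    0.001 0.001]
wrist [338. 164.] 20 loc [0.026 0.011] z [0.019 0.022 0.023]
wrist [310. 168.] 28 loc [-0.018  0.006] z [0.018 0.023 0.024]
wrist [388. 193.] 63 loc [ 0.118 -0.041] z [0.    0.001 0.002]
side [290. 214.] 101 loc [ 0.107 -0.091] z [0.028 0.05  0.064]
side [330. 228.] 12 loc [-0.038 -0.038] z [0.015 0.02  0.023]
side [335. 230.] 15 loc [-0.055 -0.026] z [0.012 0.016 0.022]
side [303. 234.] 18 loc [ 0.062 -0.014] z [0.015 0.019 0.025]
side [325. 237.] 9 loc [-0.015  0.01 ] z [0.017 0.021 0.023]
side [349. 254.] 11 loc [-0.093  0.08 ] z [0.    0.001 0.002]
side [353. 256.] 11 loc [-0.108  0.092] z [0.    0.001 0.002]
```

View pics/k3.png

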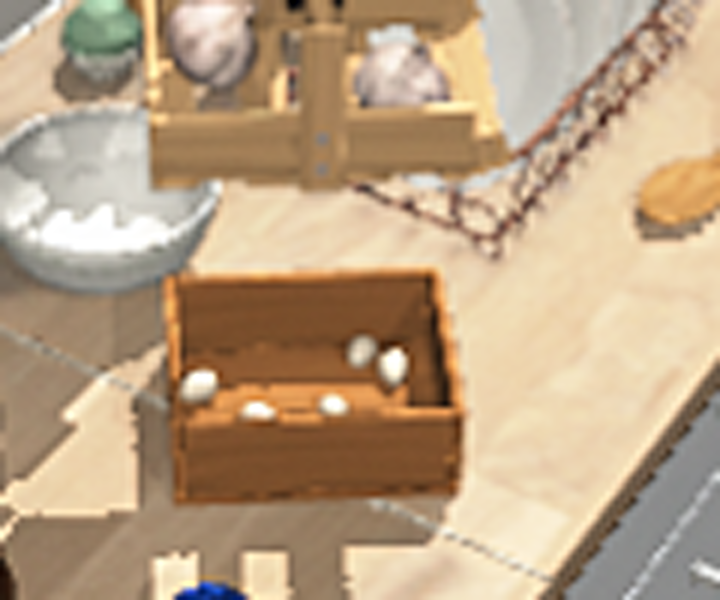

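Five cloves are visible in the box, at (200,385), (258,410), (333,405), (362,350) and (393,365). The sixth could be behind the near wall, so I'm checking from the scene camera, which sees that side.

Run:
```python
from h import *
p,d,c=grab("scene");pw,dw,cw=grab("wrist")
u=proj([[.41,.295,.03],[.41,.295,.25]],c).round();print(u)
x,y=u[0].astype(int)
a=cv2.resize(p[y-55:y+35,x-55:x+55],(440,360),interpolation=cv2.INTER_CUBIC)
b=cv2.resize(pw[60:250,215:425],(360,360*190//210),interpolation=cv2.INTER_CUBIC)
o=np.zeros((360,800,3),np.uint8);o[:,:440]=a;o[:b.shape[0],440:]=b;save("k4.png",o)
```

```text
[[279. 206.]
 [276. 164.]]
```

View pics/k4.png

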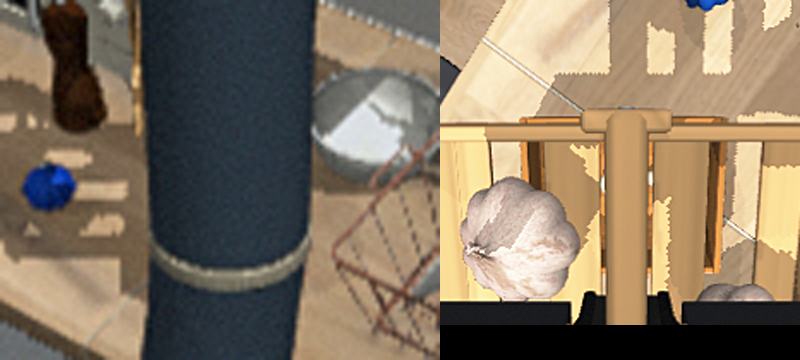

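The arm hides the box in the scene view (right half: bulb at (520,240), no clove on the visible slats). I'm shifting the sieve gently sideways so the wrist camera sees into the box past the sieve's wall.

>>> move_arm --deltas '[{"dx":-0.01,"dy":0,"dz":0,"wx":0,"wy":0,"wz":0},{"dx":-0.02,"dy":0,"dz":0,"wx":0,"wy":0,"wz":0},{"dx":-0.02,"dy":0,"dz":0,"wx":0,"wy":0,"wz":0},{"dx":-0.02,"dy":0,"dz":0,"wx":0,"wy":0,"wz":0},{"dx":-0.02,"dy":0,"dz":0,"wx":0,"wy":0,"wz":0},{"dx":-0.01,"dy":0,"dz":0,"wx":0,"wy":0,"wz":0},{"dx":0,"dy":0,"dz":0,"wx":0,"wy":0,"wz":0}]'

```text
time_s: 7.3
tcp_pos: [0.4719, 0.2119, 0.3089]
orientation: [1.424, 2.8, -0.002]
contact_force: [1.0, 0.9, -3.0]
gripper_width: 0.134
grip_force: 30.0
```

```bash
sed -i 's/p,d,c=grab(n);/p,d,c=grab(n);np.savez("last_"+n,p=p,d=d);/' blobs.py; python3 blobs.py|grep -v "0.001 0.00"
```

```text
[0.47193471 0.21191859 0.30885606] [[-0.589, 0.808, -0.0], [0.808, 0.589, -0.002], [-0.001, -0.001, -1.0]]
wrist [352.  65.] 134 loc [0.043 0.051] z [0.02  0.023 0.025]
wrist [341.  95.] 124 loc [0.027 0.01 ] z [0.018 0.022 0.024]
wrist [312.  98.] 128 loc [-0.016  0.005] z [0.019 0.022 0.024]
wrist [364. 115.] 106 loc [ 0.061 -0.018] z [0.02  0.022 0.025]
wrist [286. 123.] 120 loc [-0.056 -0.03 ] z [0.018 0.021 0.023]
wrist [295. 129.] 8 loc [-0.042 -0.039] z [0.02  0.022 0.023]
wrist [390. 168.] 105 loc [ 0.098 -0.094] z [0.033 0.065 0.068]
side [290. 214.] 100 loc [ 0.107 -0.091] z [0.033 0.053 0.066]
side [330. 228.] 12 loc [-0.038 -0.036] z [0.017 0.019 0.022]
side [335. 230.] 17 loc [-0.055 -0.025] z [0.013 0.019 0.025]
side [303. 234.] 17 loc [ 0.062 -0.015] z [0.014 0.017 0.023]
side [351. 254.] 29 loc [-0.101  0.079] z [0.    0.002 0.004]
```

All six cloves lie in the box at z≈0.022, at six distinct positions. Next I carry the sieve level toward the bowl's left side and turn the lip to face −y.

>>> move_arm --deltas '[{"dx":-0.006,"dy":0.015,"dz":0,"wx":0,"wy":0,"wz":0},{"dx":-0.008,"dy":0.027,"dz":0,"wx":0,"wy":0,"wz":0},{"dx":-0.008,"dy":0.027,"dz":0,"wx":0,"wy":0,"wz":0},{"dx":-0.008,"dy":0.027,"dz":0,"wx":0,"wy":0,"wz":-4},{"dx":-0.005,"dy":0.025,"dz":0,"wx":0,"wy":0,"wz":-6},{"dx":0,"dy":0,"dz":0,"wx":0,"wy":0,"wz":-7},{"dx":0,"dy":0,"dz":0,"wx":0,"wy":0,"wz":-7},{"dx":0,"dy":0,"dz":0,"wx":0,"wy":0,"wz":-7},{"dx":0,"dy":0,"dz":0,"wx":0,"wy":0,"wz":-7},{"dx":0,"dy":0,"dz":0,"wx":0,"wy":0,"wz":-7},{"dx":0,"dy":0,"dz":0,"wx":0,"wy":0,"wz":-6},{"dx":0,"dy":0,"dz":0,"wx":0,"wy":0,"wz":-3}]'

```text
time_s: 8.4
tcp_pos: [0.5864, 0.2623, 0.3093]
orientation: [0.023, -3.14, -0.002]
contact_force: [0.4, 0.3, -2.8]
gripper_width: 0.133
grip_force: 30.0
```

Run:
```python
from h import *
s,t,R=pose();print(t,np.degrees(np.arctan2(R[1,1],R[0,1])),R[:,2].round(3),s["q"].round(2))
for n in("side","wrist"):
    p,d,c=grab(n);W=cloud(d,c).reshape(-1,3);W=W[np.isfinite(W[:,0])]
    b=W[(W[:,2]>.061)&(W[:,2]<.071)&(np.abs(np.hypot(W[:,0]-.592,W[:,1]-.237)-.073)<.02)]
    if len(b)<10: print(n,len(b));continue
    from scipy.optimize import least_squares
    r=least_squares(lambda q:np.hypot(b[:,0]-q[0],b[:,1]-q[1])-.0735,[.592,.237],loss="soft_l1",f_scale=.003)
    print(n,len(b),r.x,r.cost)
```

```text
[0.58636297 0.26232689 0.30925771] 90.82622622581871 [-0.001  0.001 -1.   ] [-0.19  0.39 -0.41  1.48  0.16  1.3   0.97]
side 124 [0.5981893  0.23476735] 0.00031831473997803055
wrist 82 [0.60042086 0.23348773] 3.6977265368335455e-05
```

>>> move_arm --deltas '[{"dx":-0.004,"dy":0.012,"dz":0.01,"wx":0,"wy":0,"wz":0},{"dx":-0.005,"dy":0.02,"dz":0.02,"wx":0,"wy":0,"wz":0.8},{"dx":-0.004,"dy":0.02,"dz":0.02,"wx":0,"wy":0,"wz":0},{"dx":0,"dy":0,"dz":0.02,"wx":0,"wy":0,"wz":0},{"dx":0,"dy":0,"dz":0.02,"wx":0,"wy":0,"wz":0},{"dx":0,"dy":0,"dz":0.015,"wx":0,"wy":0,"wz":0},{"dx":0,"dy":0,"dz":0,"wx":0,"wy":0,"wz":0}]'

```text
time_s: 9.08
tcp_pos: [0.5978, 0.3126, 0.1993]
orientation: [-0.01, -3.134, 0.005]
contact_force: [-0.1, -0.9, -3.7]
gripper_width: 0.137
grip_force: 30.0
```

>>> move_arm --deltas '[{"dx":0,"dy":0.001,"dz":0,"wx":-4,"wy":0,"wz":0},{"dx":0,"dy":0.001,"dz":0,"wx":-4,"wy":0,"wz":0},{"dx":0,"dy":0.001,"dz":0,"wx":-4,"wy":0,"wz":0},{"dx":0,"dy":0.001,"dz":0,"wx":-4,"wy":0,"wz":0},{"dx":0,"dy":0.001,"dz":0,"wx":-3,"wy":0,"wz":0},{"dx":0,"dy":0.001,"dz":0,"wx":-3,"wy":0,"wz":0},{"dx":0,"dy":0.001,"dz":0,"wx":-2,"wy":0,"wz":0}]'

```text
time_s: 9.67
tcp_pos: [0.6012, 0.3187, 0.2065]
orientation: [0.013, 3.07, 0.655]
contact_force: [-0.2, 0.5, -2.1]
gripper_width: 0.134
grip_force: 30.0
```

```bash
cat > bulbs.py <<'E'
from h import *
s,t,R=pose();print(t,"tilt",np.degrees(np.arctan2(R[2,1],-R[2,2])).round(1),R[:,0].round(3),s["q"].round(2))
p,d,c=grab("side");W=cloud(d,c);hsv=cv2.cvtColor(p,cv2.COLOR_RGB2HSV);np.savez("last_side",p=p,d=d)
G=t-.019*R[:,2]
L=(W-G)@R   # x: sieve y, y: sieve x, z down from bar mid
# reddish-white = bulb
m=(hsv[...,1]<70)&(hsv[...,2]>90)&(np.abs(L[...,0])<.066)&(np.abs(L[...,1])<.088)&(L[...,2]>.025)&(L[...,2]<.085)
k,lab,st,ce=cv2.connectedComponentsWithStats(m.astype(np.uint8))
for i in range(1,k):
    if st[i,4]>15: b=lab==i;print("in sieve",ce[i].round(),st[i,4],np.nanmedian(L[b],0).round(3))
B=W-np.array([.599,.234,0]);rr=np.hypot(B[...,0],B[...,1])
m=(rr<.062)&(B[...,2]>.015)&(B[...,2]<.12)
print("bowl pts",m.sum(),np.nanpercentile(B[...,2][m],[5,25,50,75,95]).round(3), (m&(B[...,2]>.045)&(rr<.045)).sum())
E
python3 bulbs.py
```

```text
[0.60116737 0.31872345 0.20646849] tilt 24.1 [-1.     0.009 -0.001] [ 0.05  0.5  -0.59  1.67 -0.13  0.85  1.18]
in sieve [253. 187.] 39 [-0.023  0.059  0.049]
in sieve [278. 190.] 92 [ 0.02  -0.031  0.056]
bowl pts 76 [0.016 0.019 0.023 0.029 0.113] 0
```

Tilted 24° with both bulbs still in the sieve, so I continue the tip.

>>> move_arm --deltas '[{"dx":0,"dy":0.001,"dz":0,"wx":-3,"wy":0,"wz":0},{"dx":0,"dy":0.001,"dz":0,"wx":-3,"wy":0,"wz":0},{"dx":0,"dy":0.001,"dz":0,"wx":-3,"wy":0,"wz":0},{"dx":0,"dy":0.001,"dz":0,"wx":-3,"wy":0,"wz":0},{"dx":0,"dy":0,"dz":0,"wx":0,"wy":0,"wz":0},{"dx":0,"dy":0,"dz":0,"wx":0,"wy":0,"wz":0}]'

```text
time_s: 10.22
tcp_pos: [0.6011, 0.3221, 0.2076]
orientation: [0.012, 2.986, 0.968]
contact_force: [-0.5, 0.7, -3.2]
gripper_width: 0.133
grip_force: 30.0
```

```bash
python3 bulbs.py
```

```text
[0.60110279 0.32210753 0.20762695] tilt 35.9 [-1.     0.008  0.   ] [ 0.23  0.55 -0.74  1.73 -0.32  0.76  1.39]
in sieve [254. 183.] 32 [-0.025  0.053  0.046]
in sieve [279. 189.] 51 [ 0.016 -0.053  0.048]
bowl pts 66 [0.016 0.018 0.021 0.025 0.03 ] 0
```

>>> move_arm --deltas '[{"dx":0,"dy":0,"dz":0,"wx":0,"wy":0,"wz":0},{"dx":0,"dy":0.001,"dz":0,"wx":-3,"wy":0,"wz":0},{"dx":0,"dy":0.001,"dz":0,"wx":-3,"wy":0,"wz":0},{"dx":0,"dy":0,"dz":0,"wx":0,"wy":0,"wz":0},{"dx":0,"dy":0,"dz":0,"wx":0,"wy":0,"wz":0},{"dx":0,"dy":0,"dz":0,"wx":0,"wy":0,"wz":0}]'

```text
time_s: 10.77
tcp_pos: [0.6006, 0.3251, 0.2097]
orientation: [0.008, 2.93, 1.124]
contact_force: [-0.3, 0.3, -2.0]
gripper_width: 0.136
grip_force: 30.0
```

```bash
python3 bulbs.py
```

```text
[0.60064116 0.32514023 0.20974346] tilt 42.0 [-1.     0.006 -0.001] [ 0.32  0.6  -0.82  1.75 -0.4   0.72  1.49]
bowl pts 135 [0.017 0.022 0.03  0.043 0.082] 26
```

>>> move_arm --deltas '[{"dx":0,"dy":0,"dz":0,"wx":0,"wy":0,"wz":0},{"dx":0,"dy":0,"dz":0,"wx":-3,"wy":0,"wz":0},{"dx":0,"dy":0,"dz":0,"wx":0,"wy":0,"wz":0},{"dx":0,"dy":0,"dz":0,"wx":0,"wy":0,"wz":0},{"dx":0,"dy":0,"dz":0,"wx":0,"wy":0,"wz":0},{"dx":0,"dy":0,"dz":0,"wx":0,"wy":0,"wz":0}]'

```text
time_s: 11.32
tcp_pos: [0.6006, 0.3247, 0.2095]
orientation: [0.009, 2.9, 1.2]
contact_force: [-0.1, 0.2, -2.1]
gripper_width: 0.133
grip_force: 30.0
```

```bash
python3 bulbs.py
python3 - <<'E'
from h import *
c=cams.calibration("side");z=np.load("last_side.npz");W=cloud(z["d"],c)
B=W-np.array([.599,.234,0])
g=np.full((18,18),-1)
for X in B.reshape(-1,3):
    if np.isfinite(X[0]) and abs(X[0])<.09 and abs(X[1])<.09 and X[2]<.14:
        i,j=int((X[0]+.09)*100),int((X[1]+.09)*100);g[i,j]=max(g[i,j],int(X[2]*1000))
for r in g:print(" ".join("%3d"%q if q>=0 else "  ." for q in r))
E
```

```text
[0.60055749 0.32473342 0.20945573] tilt 45.0 [-1.     0.006 -0.001] [ 0.37  0.62 -0.86  1.77 -0.44  0.7   1.55]
bowl pts 145 [0.017 0.021 0.029 0.038 0.056] 21
127   1   5   2   0   3   .   .   .   .   .   .   .   .  61   4   0   0
  0   6   1   .   3   2  58  64  63  66  65  69   0   0   2   3   1   1
  4   0   7   4   2  62  68  61  37  61  50  65  67  71 123 139 138 137
  2   3   5   4  69   4   3   .   .   3   4  24  59  59  69   2   0   2
  0   2  65  61  44   .   2   0   .   0   0   1  40  47  67  69   0   0
  2   2  64  56  38  23  30  45  46  56  40   .   3   0  54  66  69   1
  .  57  62  37  18  21  39  56  53  44  38   .   3   2  29  66  64   0
  .  66  64  24  16   .  48  54  56   .  29   .   .   2  25  63  66   6
  .  62  57  30   .   .   .   .   .   .  26   .   .   1   7  60  66   2
  .  68  55  27   .   .   .   .   .   .   .   .   .   2   3  61  66   0
 53  65  68  39   .   .   .   .   7  12   .   .   .   2   2  63  69   5
  .  59  64  54   .   .   .   .  85  11   9   .   .   0   0  63   2   1
  .  56  67  54  41   .   .  75   6  12  12  15   .   .   0  65   1   2
  .   .   .   .   .   .   .  76   .  10  19  22   0   2  55  67   5   2
  .   .   .   .  67  60   .   .   .  16  23  31  43   3   2   2   2   3
  .   .   .   .  64  61  68   .   .   .   .   0   3   0   1   0   2   4
  .   .   .   .   .   .  61   .   .   .   .   4   1   1   1   7   2   6
  .   .   .   .   .   .   .   .   .   .   3   4   3   5   1   0   3   0
```

>>> move_arm --deltas '[{"dx":0,"dy":0.012,"dz":-0.012,"wx":0,"wy":0,"wz":0},{"dx":0,"dy":0.02,"dz":-0.02,"wx":0,"wy":0,"wz":0},{"dx":0,"dy":0.02,"dz":-0.02,"wx":0,"wy":0,"wz":0},{"dx":0,"dy":0.012,"dz":-0.012,"wx":5,"wy":0,"wz":0},{"dx":0,"dy":0,"dz":0,"wx":7,"wy":0,"wz":0},{"dx":0,"dy":0,"dz":0,"wx":7,"wy":0,"wz":0},{"dx":0,"dy":0,"dz":0,"wx":7,"wy":0,"wz":0},{"dx":0,"dy":0,"dz":0,"wx":7,"wy":0,"wz":0},{"dx":0,"dy":0,"dz":0,"wx":7,"wy":0,"wz":0},{"dx":0,"dy":0,"dz":0,"wx":5,"wy":0,"wz":0},{"dx":0,"dy":0,"dz":0,"wx":0,"wy":0,"wz":0}]'

```text
time_s: 12.28
tcp_pos: [0.5973, 0.3318, 0.3002]
orientation: [0.005, -3.141, -0.005]
contact_force: [-1.7, 2.0, -2.5]
gripper_width: 0.135
grip_force: 30.0
```

```bash
python3 bulbs.py
python3 - <<'E'
from h import *
c=cams.calibration("side");z=np.load("last_side.npz");p=z["p"];W=cloud(z["d"],c);hsv=cv2.cvtColor(p,cv2.COLOR_RGB2HSV)
s,t,R=pose();print(s["contact_force"].round(1))
B=W-np.array([.599,.234,0])
m=(np.hypot(B[...,0],B[...,1])<.06)&(B[...,2]>.03)&(B[...,2]<.1)
ys,xs=np.where(m);print(xs.min(),xs.max(),ys.min(),ys.max())
for y in range(ys.min(),ys.max()+1):print(y,"".join("#" if m[y,x] and hsv[y,x,1]>22 else "o" if m[y,x] else "." for x in range(xs.min(),xs.max()+1)))
E
```

```text
[0.59732928 0.3318213  0.30021996] tilt 0.2 [-1.    -0.003  0.001] [-0.23  0.48 -0.51  1.39  0.23  1.33  0.83]
bowl pts 366 [0.019 0.029 0.046 0.06  0.077] 184
[-0.5  0.1 -2. ]
275 298 191 210
191 ...#####................
192 ..###oo##...............
193 .###ooo###..............
194 .###oo#####o............
195 .#######o####...........
196 #####oooo#####o.........
197 ####oooo#######o..o..o..
198 #############...........
199 .###########....#o......
200 .#################o.....
201 .############o#######...
202 ..############o######...
203 ..o###########ooo#####o.
204 ....#.#########oo######.
205 .........#######o.#####.
206 .........##############.
207 ..........##############
208 ..........###########...
209 ...........########.#...
210 ..............###.......
```

Both bulbs show as two separate blobs in the bowl, at about (282,197) and (292,205) in the side image. Now I bring the empty sieve back over the box.

>>> move_arm --deltas '[{"dx":0.02,"dy":-0.006,"dz":0,"wx":0,"wy":0,"wz":0},{"dx":0.035,"dy":-0.006,"dz":0,"wx":0,"wy":0,"wz":0},{"dx":0.035,"dy":-0.006,"dz":0,"wx":0,"wy":0,"wz":0},{"dx":0.035,"dy":-0.006,"dz":0,"wx":0,"wy":0,"wz":0},{"dx":0.035,"dy":-0.006,"dz":0,"wx":0,"wy":0,"wz":0},{"dx":0.025,"dy":-0.006,"dz":0,"wx":0,"wy":0,"wz":0},{"dx":0,"dy":0,"dz":0,"wx":0,"wy":0,"wz":7},{"dx":0,"dy":0,"dz":0,"wx":0,"wy":0,"wz":7},{"dx":0,"dy":0,"dz":0,"wx":0,"wy":0,"wz":7},{"dx":0,"dy":0,"dz":0,"wx":0,"wy":0,"wz":7},{"dx":0,"dy":0,"dz":0,"wx":0,"wy":0,"wz":7},{"dx":0,"dy":0,"dz":0,"wx":0,"wy":0,"wz":7}]'

```text
time_s: 13.33
tcp_pos: [0.4157, 0.2878, 0.2994]
orientation: [-1.15, -2.923, -0.002]
contact_force: [0.1, -0.2, -2.0]
gripper_width: 0.135
grip_force: 30.0
```

>>> move_arm --deltas '[{"dx":0,"dy":0,"dz":0,"wx":0,"wy":0,"wz":7},{"dx":0,"dy":0,"dz":0,"wx":0,"wy":0,"wz":4.5},{"dx":0,"dy":0,"dz":0.03,"wx":0,"wy":0,"wz":0},{"dx":0,"dy":0,"dz":0.03,"wx":0,"wy":0,"wz":0},{"dx":0,"dy":0,"dz":0,"wx":0,"wy":0,"wz":0},{"dx":0,"dy":0,"dz":0,"wx":0,"wy":0,"wz":0}]'

```text
time_s: 13.83
tcp_pos: [0.415, 0.2876, 0.2386]
orientation: [-1.427, -2.797, 0.003]
contact_force: [0.0, 0.5, -1.6]
gripper_width: 0.134
grip_force: 30.0
```

```bash
cat > tgt.py <<'E'
from h import *
s,t,R=pose();T=np.array([.4098,.2947,.1385])
R0=Rn.from_rotvec([1.416,2.804,0.]).as_matrix()
print(t,"tool shift",((T-t)@R).round(4),"turn",np.degrees(Rn.from_matrix(R.T@R0).as_rotvec()).round(2),s["contact_force"].round(1))
E
python3 tgt.py
python3 - <<'E'
from h import *
# box yaw/centre from side camera, rim z .060-.068
p,d,c=grab("side");W=cloud(d,c).reshape(-1,3);W=W[np.isfinite(W[:,0])]
C=np.array([.4098,.2947]);b=W[(W[:,2]>.0605)&(W[:,2]<.069)&(np.hypot(*(W[:,:2]-C).T)<.12)]
from scipy.optimize import minimize
def cost(q):
    a=q[2];l=(b[:,:2]-q[:2])@np.array([[np.cos(a),-np.sin(a)],[np.sin(a),np.cos(a)]])
    e=np.maximum(np.abs(l[:,0])-.081,np.abs(l[:,1])-.063);return np.minimum(np.abs(e),.01).mean()
r=min((minimize(cost,[.41,.295,np.radians(a)],method="Nelder-Mead") for a in(34,36,38)),key=lambda r:r.fun)
print(len(b),r.x[:2],np.degrees(r.x[2]),r.fun)
E
```

```text
[0.4149982  0.28758112 0.238614  ] tool shift [0.0087 0.0003 0.1001] turn [-0.17 -0.07 -0.47] [ 0.   0.5 -1.6]
224 [0.40498008 0.29505009] 36.38792836949788 0.002168855652711764
```

>>> move_arm --deltas '[{"dx":0.0087,"dy":0,"dz":0.02,"wx":0,"wy":0,"wz":-0.4},{"dx":0,"dy":0,"dz":0.025,"wx":0,"wy":0,"wz":0},{"dx":0,"dy":0,"dz":0.02,"wx":0,"wy":0,"wz":0},{"dx":0,"dy":0,"dz":0.01,"wx":0,"wy":0,"wz":0},{"dx":0,"dy":0,"dz":0,"wx":0,"wy":0,"wz":0},{"dx":0,"dy":0,"dz":0,"wx":0,"wy":0,"wz":0}]'

```text
time_s: 14.38
tcp_pos: [0.4112, 0.2971, 0.1658]
orientation: [1.415, 2.804, 0.004]
contact_force: [0.2, 0.2, -1.6]
gripper_width: 0.134
grip_force: 30.0
```

```bash
python3 tgt.py
python3 - <<'E'
from h import *
p,d,c=grab("wrist");o=np.load("k1.npz")["p"]
g=lambda x:cv2.cvtColor(x,cv2.COLOR_RGB2GRAY)
for (r0,r1,c0,c1) in((118,142,292,356),(125,145,200,290),(125,145,360,430)):
    m=cv2.matchTemplate(g(p)[r0-12:r1+12,c0-12:c1+12],g(o)[r0:r1,c0:c1],cv2.TM_CCOEFF_NORMED)
    _,v,_,l=cv2.minMaxLoc(m);print("shift px",l[0]-12,l[1]-12,round(v,3))
E
```

```text
[0.41119735 0.29708955 0.16580336] tool shift [-0.0011 -0.0026  0.0273] turn [ 0.13 -0.03  0.04] [ 0.2  0.2 -1.6]
shift px 0 0 0.848
shift px 0 0 0.902
shift px -2 0 0.751
```

The sieve hasn't slipped in the grip. Lowering the last 27 mm.

>>> move_arm --deltas '[{"dx":-0.001,"dy":-0.0025,"dz":0.008,"wx":0,"wy":0,"wz":0},{"dx":0,"dy":0,"dz":0.008,"wx":0,"wy":0,"wz":0},{"dx":0,"dy":0,"dz":0.006,"wx":0,"wy":0,"wz":0},{"dx":0,"dy":0,"dz":0.003,"wx":0,"wy":0,"wz":0},{"dx":0,"dy":0,"dz":0,"wx":0,"wy":0,"wz":0},{"dx":0,"dy":0,"dz":0,"wx":0,"wy":0,"wz":0},{"dx":0,"dy":0,"dz":0,"wx":0,"wy":0,"wz":0}]'

```text
time_s: 15.02
tcp_pos: [0.4089, 0.2944, 0.1394]
orientation: [-1.414, -2.805, -0.0]
contact_force: [-0.5, -0.4, -1.8]
gripper_width: 0.137
grip_force: 30.0
```

```bash
python3 tgt.py
```

```text
[0.4088567  0.2944182  0.13941713] tool shift [-0.0003  0.0009  0.0009] turn [ 0.01 -0.02  0.09] [-0.5 -0.4 -1.8]
```

>>> move_arm --deltas '[{"dx":0,"dy":0.001,"dz":0.001,"wx":0,"wy":0,"wz":0},{"dx":0,"dy":0,"dz":0.0005,"wx":0,"wy":0,"wz":0},{"dx":0,"dy":0,"dz":0,"wx":0,"wy":0,"wz":0}]'

```text
time_s: 15.27
tcp_pos: [0.4097, 0.295, 0.1385]
orientation: [1.414, 2.805, 0.0]
contact_force: [-1.5, -0.9, 3.0]
gripper_width: 0.138
grip_force: 30.0
```

>>> move_arm --deltas '[{"dx":0,"dy":0,"dz":0,"wx":0,"wy":0,"wz":0},{"dx":0,"dy":0,"dz":0,"wx":0,"wy":0,"wz":0},{"dx":0,"dy":0,"dz":0,"wx":0,"wy":0,"wz":0},{"dx":0,"dy":0,"dz":0,"wx":0,"wy":0,"wz":0},{"dx":0,"dy":0,"dz":0,"wx":0,"wy":0,"wz":0},{"dx":0,"dy":0,"dz":0,"wx":0,"wy":0,"wz":0},{"dx":0,"dy":0,"dz":0,"wx":0,"wy":0,"wz":0},{"dx":0,"dy":0,"dz":0,"wx":0,"wy":0,"wz":0}]' --gripper 1.0

```text
time_s: 15.93
tcp_pos: [0.4096, 0.2949, 0.1379]
orientation: [1.414, 2.805, 0.0]
contact_force: [0.7, -0.3, 1.0]
gripper_width: 0.655
grip_force: 0.0
```

>>> move_arm --deltas '[{"dx":0,"dy":0,"dz":0,"wx":0,"wy":0,"wz":0},{"dx":0,"dy":0,"dz":-0.01,"wx":0,"wy":0,"wz":0},{"dx":0,"dy":0,"dz":-0.03,"wx":0,"wy":0,"wz":0},{"dx":0,"dy":0,"dz":-0.03,"wx":0,"wy":0,"wz":0},{"dx":0,"dy":0,"dz":-0.03,"wx":0,"wy":0,"wz":0},{"dx":-0.02,"dy":0,"dz":-0.03,"wx":0,"wy":0,"wz":0},{"dx":0,"dy":0,"dz":0,"wx":0,"wy":0,"wz":0},{"dx":0,"dy":0,"dz":0,"wx":0,"wy":0,"wz":0}]'

```text
time_s: 16.6
tcp_pos: [0.4229, 0.2787, 0.2703]
orientation: [1.416, 2.801, 0.006]
contact_force: [-0.7, -0.2, -2.0]
gripper_width: 0.996
grip_force: 0.0
```

Run:
```python
from h import *
s,t,R=pose();print(t,s["gripper_width"])
p,d,c=grab("side");pw,dw,cw=grab("wrist")
a=cv2.resize(p[160:290,230:400],(440,336),interpolation=cv2.INTER_CUBIC)
b=cv2.resize(pw[40:260,200:460],(360,305),interpolation=cv2.INTER_CUBIC)
o=np.zeros((336,800,3),np.uint8);o[:,:440]=a;o[:305,440:]=b;save("end.png",o)
W=cloud(d,c).reshape(-1,3);W=W[np.isfinite(W[:,0])]
h=W[(W[:,2]>.163)&(W[:,2]<.18)&(np.hypot(W[:,0]-.41,W[:,1]-.295)<.1)]
a=np.radians(35.5);e=np.array([np.cos(a),np.sin(a)]);f=np.array([-e[1],e[0]]);S=h[:,:2]@e;T=h[:,:2]@f
print(np.percentile(S,[3,97]).mean()*e+np.percentile(T,[1,99]).mean()*f,h[:,2].max())
v=np.linalg.svd(h[:,:2]-h[:,:2].mean(0))[2][0];print(np.degrees(np.arctan2(v[1],v[0])))
```

```text
[0.42290564 0.2786574  0.27034561] 0.9958572573522573
[0.40817806 0.29397559] 0.17341859321028857
126.3269603809325
```

View pics/end.png

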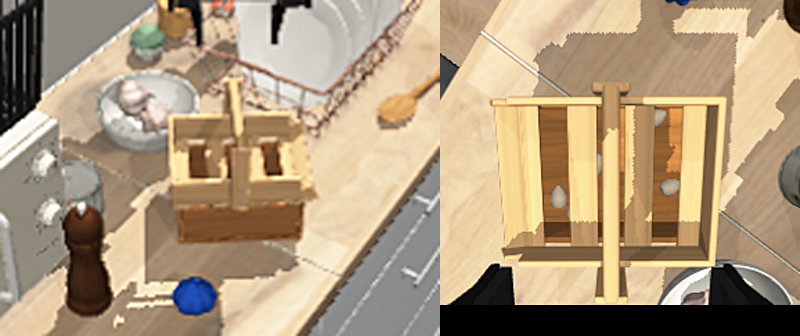

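The last view shows both bulbs in the upright bowl at (140,105), the empty sieve square on its box at (240,170), cloves on the box floor beneath the slots, and the pepper mill and blue bulb where they were. The bar is back within 1 mm and 0.1° of its start pose.

```bash
python3 -c "from rig import finish_job; print(finish_job())"
```

```text
the job is handed in; nothing more can be done
None
```

The job is done and handed in at about 17 s: all six cloves are in the box, both bulbs are in the upright bowl, and the empty sieve is back square on its box, the same way round.

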